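# Slide a lab chip along the reader's rail into its corner pocket

### The arm

A 6-joint arm with a two-finger parallel gripper is mounted at the origin on the work surface. World frame = base frame: x ahead of the robot, y to its left, z up, the work surface at z = 0. Lengths are in mm, angles in rad, forces in N, time in s.
With the tool pointing down it reaches from about 350 to 875 mm from the base axis. Payload 4.2 kg.
Tool frame: the origin (TCP) lies at the very end of the fingers, on their centre line; the grasp point (between the pads) lies 19 mm behind it (arm.hold_point_z is the distance from the TCP to the grasp point, in mm); x points along the fingers, y is the direction in which the jaws open and shut, and the axes are right-handed (so a half turn about x gives the same grasp; the last joint's range is limited). The gripper opens to 87 mm and grips with 3 to 60 N. Pads are 19 mm wide; open, the fingers measure 117 mm over their backs; the gripper's body (75 mm by 190 mm) begins 51 mm behind the grasp point.
Start: joints at [1.414, 0.385, 0.008, 0, -1.194, -0.259], TCP at [252.418, 571.738, 222.55] pointing down, gripper open.
Joint ranges: [-3.14, 3.14], [-1.21, 2.06], [-1.07, 1.41], [-3.16, 2.05], [-2.99, -0.16], [-3.1, 3.1]. Speed limits (rad/s): [2.79, 2.79, 3.14, 3.14, 3.14, 3.14].

### API

Orientations are given as a unit quaternion [w, x, y, z].
In Python, from bench import readout, capture, arm gives the robot as it stands.
- The arm moves only by the tool jog_arm, never from a script. Its argument "series" is a list of rows, each an object of numbers: "x", "y", "z": the shift along the world's x, y, z in mm; "rx", "ry", "rz": the turn, a rotation vector about the world's x, y, z in rad; "grip": the closure, from 0 (fully open) to 1 (shut). A call has 1 to 20 rows; each row shifts and turns the pose as measured when the row begins; what a row does not reach is not made up. A row lasts 1/12 s, in which the tool goes at most 41.7 mm and 7.16 degrees, less where a joint would pass 70% of its speed; a pose out of reach is approached as far as the arm can. A call is refused whole if a number of a shift passes 41.7 or a number of a turn 0.125, either way. A call with a gripper value outside its range is refused whole. The fingers move at their own pace and stop on an object; "force" is the grip in N (left out, the last holds). Time passes only in rows, so rows that do not move let the fingers close. It gives the time, the measured TCP pose, the force and the opening at its end, in the units of the state.
- readout.read_state(): the state, without advancing time (a new reading comes with each control period).
- capture(name): name is "scene" or "top"; returns a dict with "color" (384x512x3 uint8, red, green, blue), "K" (3x3 intrinsics, pixels), "world_to_cam" (4x4, takes a point from world to camera coordinates). Camera axes: x right, y down, z forward; pixel columns grow to the right and rows downward; lengths in mm; the calibration is good to about 2 mm. A picture is of the moment at which its call begins. There is no depth.
- arm.close_job(): hands the job in, once; it reports no verdict.
The state is a dict: "time": time; "qpos": joint angles; "dq": joint speeds; "effort": joint torques, N m; "tool_pos": TCP position; "ee_rot": TCP orientation; "force": force on the tool from outside, world axes, zero at the start; "moment": the same for the moment, N m; "width": opening from 0.0 (shut) to 1.0 (fully open).
Only numpy, scipy, OpenCV 4.12 (cv2) and the standard library are available. Lean on these libraries where they do the work, as an engineer would, in place of code of your own. Each camera call takes 0.05 s, during which the arm holds its last target. There are 200 camera calls.

### The job

Load the dark lab chip that lies loose on the reader's deck: with the fingertips push it back until its long side lies flush against the long steel rail, then slide it along the rail, keeping it against the rail, into the corner pocket until it is fully home against the end stop. Only push it, gently and flat on the deck; never grip, lift or tip it. Leave the rack, the canisters and the jar where they stand, and finish with the hand clear.

Things in the scene. Friction and masses are not known exactly. Their poses are not given: they have to be found in the camera images.
- reader: Fixed chip reader: low white housing 230 mm (x) by 350 mm (y), with a flat aluminium deck on top, 54 mm above the bench, from x = -113 to +47 and y = -168 to +168 mm. Origin: centre of its underside, on the bench. x points from its front to its back, y along the rail to the pocket, z up. Behind the deck, from x = +59 mm, a hood stands 26 mm above the deck.
- rail (a point): Long dark steel rail at the back of the deck, 250 mm along the reader's y, 10 mm thick, 12 mm high. This point: middle of its inner face (facing the reader's front, -x) at deck height; reader x = +30, y = -10 mm. Axes as the reader's.
- stop (a point): Dark steel end stop across the rail's +y end, 10 mm thick, 12 mm high, from reader x = -27 to +40 mm. This point: the corner where its inner face (facing -y) meets the rail's inner face, at deck height; reader x = +30, y = +115 mm.
- lip (a point): Short dark steel front lip facing the rail, 11 mm thick, 8 mm high, running 40 mm in -y from the end stop; the pocket between it and the rail is 46 mm wide, open above and to -y. Beyond it a nose flares away from the rail for 15 mm more. This point: open end of the lip's straight inner face, deck height; reader x = -16, y = +75 mm.
- pocket (a point): Point on the deck under the chip's centre when the chip is fully home in the corner pocket: 54 mm above the bench, reader x = +8, y = +83 mm; axes as the reader's (x to the rail, y along it to the end stop, z up). A dark window is let into the deck here.
- chip: Flat block, black rim, ten small wells on its grey top: 44 mm (x) by 64 mm (y, the long side) by 14 mm high, about 35 g, slides easily (friction about 0.25 on deck and rail). Origin: centre of its underside. It starts on the deck off the rail, short of the pocket, long side within 30 degrees of the rail; either end may lead. Home, it is centred on pocket and its last 24 mm stands out of the lip, trailing end face free.
- rack: Yellow tube rack with capped tubes, 200 by 85 mm, 99 mm high over the caps, loose on the bench beside the reader's -y end; origin at the centre of its underside. Not to be moved.
- canister_small: Small white screw-top canister, 34 mm diameter, 40 mm high, loose on the deck near its front corner, in front of the pocket; origin at the centre of its underside. Not to be moved.
- canister_large: Large white screw-top canister, 60 mm diameter, 85 mm high, loose on the bench beside the reader's +y end; origin at the centre of its underside. Not to be moved.
- jar: Brown glass reagent jar with a black cap, 70 mm diameter, 105 mm high, loose on the bench beside the reader's +y end; origin at the centre of its underside. Not to be moved.
Mind the look-alikes: they are no part of the job. Several things have the shape of the chip; the one meant has the colours described above.

How it is judged (in metres and radians):
On the way:
1. the chip lies flush along the rail (long side parallel within 4 degrees, gap under 3 mm), still short of the pocket (x of chip in the frame of pocket between -0.003 and 0.003 m and y of chip in the frame of pocket below -0.05 m and angle between the y axis of chip and the y axis of pocket, either way round below 0.07 rad), for 0.1 s.
At the end, for the whole second after the job is handed in: The chip lies flat and still in the corner pocket, within 2.5 mm of the end stop and 2.8 mm of the rail, its long side parallel to the rail within 3.4 degrees; the hand is clear (x of chip in the frame of pocket between -0.0028 and 0.002 m and y of chip in the frame of pocket between -0.0025 and 0.002 m and z of chip in the frame of pocket between -0.002 and 0.002 m and angle between the y axis of chip and the y axis of pocket, either way round below 0.06 rad and angle between chip's own z axis and vertical below 0.05 rad and linear speed of chip below 0.01 m/s); the robot touches nothing.
It fails at once if the chip is lifted more than 5 mm off the deck, tipped by more than 11 degrees or dropped off it (z of chip in the frame of pocket above 0.005 m or z of chip in the frame of pocket below -0.01 m or angle between chip's own z axis and vertical above 0.2 rad).
It fails at once if the chip is gripped or pushed roughly (fingers press on it with over 30 N in all) (contact force between the fingers and chip above 30 N).
It fails at once if on the way to the pocket (within 85 mm of home) the chip is more than 6 mm off the rail (y of chip in the frame of pocket above -0.085 m and (x of chip in the frame of pocket below -0.006 m or x of chip in the frame of pocket above 0.006 m)).
It fails at once if the tube rack, a canister or the jar is moved by more than 10 mm (distance of any of rack, canister_small, canister_large, jar from where it was at the start of the episode above 0.01 m).
It also fails if it takes over 45 s, if anything falls off the work surface, if the arm or the gripper's body presses on something with over 40 N, if the wrist force passes 120 N, or if a joint passes its speed limit or range.

## Working session

There is one attempt and no reset: what is moved stays moved. The work goes in short steps, Python scripts to look and compute and a tool call to move; the robot and the scene stay as the last step left them, time stands still between calls to the robot, and variables do not carry over. Pictures are saved under pics/ and viewed, about 8 in all and at most 12, crops included, and the job is handed in when it is done.

Besides the shell and the picture viewer there is one more tool, called in YAML: its name, and indented under it one key for each argument. jog_arm: Moves the arm, as the interface text tells. Its arguments: {"type":"object","properties":{"series":{"type":"array"},"force":{"type":"number"}},"required":["series"]}

```bash
mkdir -p pics; ls
python3 - <<'E'
from bench import readout, capture, arm
import cv2
for n in("scene","top"):
    c=capture(n); cv2.imwrite(f"pics/{n}0.png",cv2.cvtColor(c["color"],cv2.COLOR_RGB2BGR)); print(c["K"],c["world_to_cam"])
print(readout.read_state())
a=cv2.imread("pics/scene0.png");b=cv2.imread("pics/top0.png")
E
```

```text
pics
[[478.87091058   0.         258.59827964]
 [  0.         478.87091058 187.58811318]
 [  0.           0.           1.        ]] [[ 7.12262082e-01  7.01912851e-01  1.03721316e-03 -4.11595502e+02]
 [ 4.05762104e-01 -4.10538124e-01 -8.16587757e-01 -1.61421259e+02]
 [-5.72747625e-01  5.82045357e-01 -5.77220374e-01  1.51036957e+03]
 [ 0.00000000e+00  0.00000000e+00  0.00000000e+00  1.00000000e+00]]
[[376.65895296   0.         254.71044497]
 [  0.         376.65895296 182.00848214]
 [  0.           0.           1.        ]] [[ 1.02318441e-02 -9.99923445e-01  6.95801318e-03  2.31555077e+01]
 [-9.91590854e-01 -1.10438172e-02 -1.28940346e-01  5.56019599e+02]
 [ 1.29007318e-01 -5.58020470e-03 -9.91627941e-01  9.81236522e+02]
 [ 0.00000000e+00  0.00000000e+00  0.00000000e+00  1.00000000e+00]]
{'time': 0.1, 'qpos': array([ 1.41358986e+00,  3.85480469e-01,  6.77794235e-03, -4.14050937e-04,
       -1.19401007e+00, -2.58585048e-01]), 'dq': array([ 0.00019726, -0.00276775,  0.00409493,  0.00208425, -0.0004411 ,
        0.00190596]), 'effort': array([-8.11763912e-04, -3.91691208e+01,  1.87935233e+01,  4.23188165e+00,
        1.34876234e-02, -7.20123421e-05]), 'tool_pos': array([252.22901834, 571.26218903, 221.577661  ]), 'ee_rot': array([ 0.14531708, -0.69176789,  0.14668413,  0.69197102]), 'force': array([0.18268081, 0.01378547, 0.13322904]), 'moment': array([-0.01411969,  0.03080595,  0.00552532]), 'width': 1.0006008778794955}
```

View pics/top0.png

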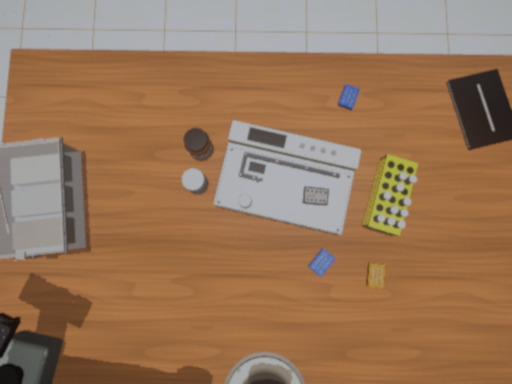

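View pics/scene0.png

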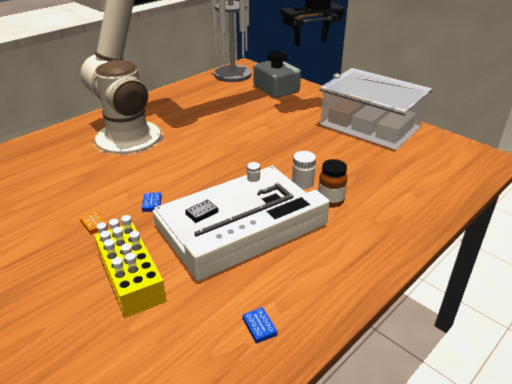

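Chip candidates in the top view: a dark/grey one on the deck (316,195), blue ones at (348,97) and (322,262), a yellow one at (376,275). Only the first one has a black rim and grey top and lies on the deck, so that is the one. I'll enlarge it to confirm and measure the deck features.

```bash
cat > h.py <<'E'
import numpy as np, cv2
from bench import readout, capture, arm
def cast(c,px,z):
    px=np.atleast_2d(np.float64(px)); R=c["world_to_cam"][:3,:3]; t=c["world_to_cam"][:3,3]
    d=np.c_[px,np.ones(len(px))]@np.linalg.inv(c["K"]).T@R; o=-R.T@t
    return o+d*((z-o[2])/d[:,2])[:,None]
def proj(c,P):
    P=np.atleast_2d(P); q=(P@c["world_to_cam"][:3,:3].T+c["world_to_cam"][:3,3])@c["K"].T
    return q[:,:2]/q[:,2:]
def bgr(c): return cv2.cvtColor(c["color"],cv2.COLOR_RGB2BGR)
def crop(c,x,y,w,h,s): return cv2.resize(bgr(c)[y:y+h,x:x+w],None,fx=s,fy=s,interpolation=cv2.INTER_CUBIC)
E
python3 - <<'E'
from h import *
c=capture("top"); im=bgr(c)
cv2.imwrite("pics/crop1.png",crop(c,210,115,155,122,5))
hsv=cv2.cvtColor(im,cv2.COLOR_BGR2HSV)
# white housing
m=((hsv[...,1]<40)&(hsv[...,2]>140)).astype(np.uint8); m[:115]=0;m[240:]=0;m[:,:212]=0;m[:,365:]=0
cs,_=cv2.findContours(m,cv2.RETR_EXTERNAL,cv2.CHAIN_APPROX_NONE); k=max(cs,key=cv2.contourArea)
r=cv2.minAreaRect(k); print("housing",r)
m=((hsv[...,2]<125)).astype(np.uint8)
inside=cv2.fillPoly(np.zeros_like(m),[cv2.convexHull(k)],1); m&=inside
n,l,s,ce=cv2.connectedComponentsWithStats(m)
for i in range(1,n):
    if s[i,4]>8:
        p=np.argwhere(l==i)[:,::-1].astype(np.float32); print(s[i],ce[i].round(1),cv2.minAreaRect(p),cast(c,[ce[i]],66).round(1))
E
```

```text
housing ((284.095458984375, 187.7528076171875), (131.54281616210938, 64.8344955444336), 12.994616508483887)
[240 153  99  26 416] [281.  165.7] ((288.94146728515625, 174.27317810058594), (97.08181762695312, 24.4450626373291), 12.094757080078125) [[596.  -39.5  66. ]]
[249 162  16  11 136] [256.5 167.1] ((256.7059020996094, 167.1764678955078), (15.522278785705566, 8.731282234191895), 14.03624439239502) [[591.5  24.8  66. ]]
[254 177   8   4  15] [257.4 179. ] ((257.5500183105469, 178.84999084472656), (6.640782833099365, 2.5298221111297607), 18.434947967529297) [[559.9  22.3  66. ]]
[303 187  24  18  57] [310.8 199.8] ((311.6829528808594, 200.35366821289062), (27.196191787719727, 13.143562316894531), 37.30394744873047) [[ 506.8 -117.5   66. ]]
```

View pics/crop1.png

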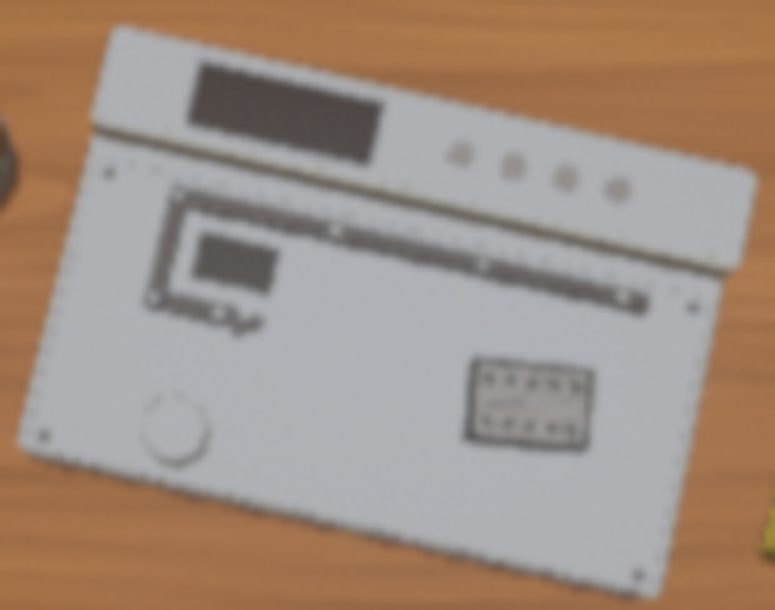

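The crop confirms it: black-rimmed chip with a grey top and 2×5 wells. Its corners are at crop (473,357), (592,370), (588,450), (465,440). The rail runs from (172,190) to (648,300), with the pocket at the left. Next I'll get metric positions.

```bash
cat > meas.py <<'E'
from h import *
from scipy.ndimage import map_coordinates
def edge_line(g,a,b,w=7,n=60,sub=0.1):
    """across the segment a->b, half-maximum borders of the dark strip; returns (pts_lo, pts_hi)"""
    a,b=np.float64(a),np.float64(b); u=(b-a)/np.linalg.norm(b-a); v=np.array([-u[1],u[0]])
    s=np.arange(-w,w,sub); lo=[];hi=[]
    for f in np.linspace(0,1,n):
        p=a+f*(b-a)+s[:,None]*v; q=map_coordinates(g,[p[:,1],p[:,0]],order=1)
        t=(np.percentile(q,85)+q.min())/2; i=np.argmin(np.where(abs(s)<3,q,999)); 
        j=i
        while j>0 and q[j]<t:j-=1
        k=i
        while k<len(q)-1 and q[k]<t:k+=1
        lo.append(p[j]);hi.append(p[k])
    return np.array(lo),np.array(hi)
def fit(p):
    p=p.astype(np.float32); vx,vy,x,y=cv2.fitLine(p,cv2.DIST_HUBER,0,.01,.01).ravel(); return np.array([x,y]),np.array([vx,vy])
def chip(c,rim=0.5):
    """chip top rectangle from its outline, z=68"""
    im=bgr(c)[...,1].astype(np.uint8); return im
E
python3 - <<'E'
from meas import *
c=capture("top"); g=bgr(c).mean(2)
o=-c["world_to_cam"][:3,:3].T@c["world_to_cam"][:3,3]; print("cam",o)
P=lambda x,y:np.array([210+(x+.5)/5-.5,115+(y+.5)/5-.5])
lo,hi=edge_line(g,P(205,205),P(640,302))
for n,e in(("lo",lo),("hi",hi)):
    p,d=fit(e); 
    for z in(54,66):
        W=cast(c,[p-40*d,p+40*d],z); D=W[0]-W[1]; D*=np.sign(D[1]); print(n,z,W[:,:2].round(1).tolist(),"yaw deg",np.degrees(np.arctan2(-D[0],D[1])))
sl,sh=edge_line(g,P(170,215),P(155,290),n=20)
for n,e in(("slo",sl),("shi",sh)): print(n,cast(c,[np.median(e,0)],66).round(1))
# screws, window, chip corners
for n,q,z in(("screws",[(109,172),(693,307),(43,435),(638,574)],54),("window",[(200,235),(278,250),(270,296),(193,280)],54),("chip",[(473,357),(592,370),(588,450),(465,440)],68)):
    W=cast(c,[P(*k) for k in q],z)[:,:2]; print(n,W.round(1).tolist(),W.mean(0).round(1))
# chip via mask
im=bgr(c); x0,y0,s=290,175,8
gg=cv2.resize(im[y0:y0+42,x0:x0+52].mean(2).astype(np.float32),None,fx=s,fy=s,interpolation=cv2.INTER_CUBIC)
bg=np.median(gg); m=(gg<bg-35).astype(np.uint8); print(bg,gg.min())
cs,_=cv2.findContours(m,cv2.RETR_EXTERNAL,cv2.CHAIN_APPROX_NONE);k=max(cs,key=cv2.contourArea)
b=cv2.boxPoints(cv2.minAreaRect(k)); px=(b+.5)/s-.5+[x0,y0]
for z in(54,68):
    W=cast(c,px,z)[:,:2]; print("chip",z,W.round(1).tolist(),W.mean(0).round(1),np.linalg.norm(W-np.roll(W,1,0),axis=1).round(1))
E
```

```text
cam [ 424.52033278   34.76981442 1044.5537949 ]
lo 54 [[628.6, 27.6], [582.4, -180.7]] yaw deg -12.50575274565963
lo 66 [[626.2, 27.7], [580.5, -178.1]] yaw deg -12.50575274565962
hi 54 [[614.9, 20.5], [568.4, -187.2]] yaw deg -12.611852116731466
hi 66 [[612.5, 20.7], [566.6, -184.5]] yaw deg -12.611852116731452
slo [[595.1  55.3  66. ]]
shi [[597.1  66.6  66. ]]
screws [[641.9, 92.6], [572.3, -219.5], [500.3, 124.8], [430.9, -187.6]] [536.4 -47.4]
window [[608.2, 43.4], [600.5, 1.7], [575.7, 5.8], [583.8, 46.8]] [592.1  24.4]
chip [[542.5, -100.2], [536.3, -162.3], [494.5, -159.6], [499.0, -95.7]] [ 518.1 -129.5]
176.93451 92.8156
chip 54 [[497.7, -95.5], [545.1, -100.1], [539.7, -167.3], [492.4, -162.4]] [ 518.7 -131.3] [67.1 47.6 67.5 47.6]
chip 68 [[496.7, -93.6], [543.4, -98.2], [538.1, -164.5], [491.4, -159.6]] [ 517.4 -129. ] [66.1 46.9 66.5 46.9]
```

jog_arm:
  series:
    - {"x": 11,"y": -35,"rz": 0.01,"grip": 0.65}
    - {"x": 11,"y": -35,"rz": 0.01,"grip": 0.65}
    - {"x": 11,"y": -35,"rz": 0.01,"grip": 0.65}
    - {"x": 11,"y": -35,"rz": 0.01,"grip": 0.65}
    - {"x": 11,"y": -35,"rz": 0.01,"grip": 0.65}
    - {"x": 11,"y": -35,"rz": 0.01,"grip": 0.65}
    - {"x": 11,"y": -35,"rz": 0.01,"grip": 0.65}
    - {"x": 11,"y": -35,"rz": 0.01,"grip": 0.65}
    - {"x": 11,"y": -35,"rz": 0.01,"grip": 0.65}
    - {"x": 11,"y": -35,"rz": 0.01,"grip": 0.65}
    - {"x": 11,"y": -35,"rz": 0.01,"grip": 0.65}
    - {"x": 11,"y": -35,"rz": 0.01,"grip": 0.65}
    - {"x": 11,"y": -35,"rz": 0.01,"grip": 0.65}
    - {"x": 11,"y": -35,"rz": 0.01,"grip": 0.65}
    - {"x": 11,"y": -35,"rz": 0.01,"grip": 0.65}
    - {"x": 11,"y": -35,"rz": 0.01,"grip": 0.65}
    - {"x": 11,"y": -35,"rz": 0.01,"grip": 0.65}
    - {"x": 11,"y": -35,"rz": 0.01,"grip": 0.65}
    - {"x": 11,"y": -35,"rz": 0.01,"grip": 0.65}
    - {"grip": 0.65}

```text
validation failed for argument at $.se...
```

```bash
cat >> h.py <<'E'
ang=np.radians(12.55); XR=np.array([np.cos(ang),-np.sin(ang)]); YR=np.array([np.sin(ang),np.cos(ang)]); O=565.6*XR+69.3*YR
def to_r(p): return np.array([(np.asarray(p)[...,:2]-O)@XR,(np.asarray(p)[...,:2]-O)@YR]).T
def to_w(x,y): return O+x*XR+y*YR
def st():
    from scipy.spatial.transform import Rotation as Ro
    s=readout.read_state(); q=s["ee_rot"]; R=Ro.from_quat(q[[1,2,3,0]]).as_matrix()
    ya=np.degrees(np.arctan2(-R[0,1],R[1,1])); print("t",s["time"],"tcp",s["tool_pos"].round(1),"reader",to_r(s["tool_pos"]).round(1),"toolx",R[:,0].round(3),"y yaw",ya.round(2),"F",s["force"].round(1),"w",round(s["width"],3),"q",s["qpos"].round(2))
    return s
E
python3 -c "
from h import *
st();print(to_w(-76,-83))"
```

```text
t 0.2 tcp [252.3 571.4 221.9] reader [-443.5  543.3] toolx [-0.    -0.001 -1.   ] y yaw 156.17 F [-0.4  0.3  0. ] w 0.996 q [ 1.41  0.39  0.01 -0.   -1.19 -0.26]
[ 474.92497414 -119.75858605]
```

jog_arm:
  series:
    - {"x": 11,"y": -35,"z": 0,"rx": 0,"ry": 0,"rz": 0.01,"grip": 0.65}

```text
time: 0.28
tool_pos: [262.5, 540.2, 220.4]
ee_rot: [-0.141, 0.693, -0.141, -0.693]
force: [1.7, 0.8, -0.5]
width: 0.975
```

jog_arm:
  series:
    - {"x": 11,"y": -35,"z": 0,"rx": 0,"ry": 0,"rz": 0.01,"grip": 0.65}
    - {"x": 11,"y": -35,"z": 0,"rx": 0,"ry": 0,"rz": 0.01,"grip": 0.65}
    - {"x": 11,"y": -35,"z": 0,"rx": 0,"ry": 0,"rz": 0.01,"grip": 0.65}
    - {"x": 11,"y": -35,"z": 0,"rx": 0,"ry": 0,"rz": 0.01,"grip": 0.65}
    - {"x": 11,"y": -35,"z": 0,"rx": 0,"ry": 0,"rz": 0.01,"grip": 0.65}
    - {"x": 11,"y": -35,"z": 0,"rx": 0,"ry": 0,"rz": 0.01,"grip": 0.65}
    - {"x": 11,"y": -35,"z": 0,"rx": 0,"ry": 0,"rz": 0.01,"grip": 0.65}
    - {"x": 11,"y": -35,"z": 0,"rx": 0,"ry": 0,"rz": 0.01,"grip": 0.65}
    - {"x": 11,"y": -35,"z": 0,"rx": 0,"ry": 0,"rz": 0.01,"grip": 0.65}
    - {"x": 11,"y": -35,"z": 0,"rx": 0,"ry": 0,"rz": 0.01,"grip": 0.65}
    - {"x": 11,"y": -35,"z": 0,"rx": 0,"ry": 0,"rz": 0.01,"grip": 0.65}
    - {"x": 11,"y": -35,"z": 0,"rx": 0,"ry": 0,"rz": 0.01,"grip": 0.65}
    - {"x": 11,"y": -35,"z": 0,"rx": 0,"ry": 0,"rz": 0.01,"grip": 0.65}
    - {"x": 11,"y": -35,"z": 0,"rx": 0,"ry": 0,"rz": 0.01,"grip": 0.65}
    - {"x": 11,"y": -35,"z": 0,"rx": 0,"ry": 0,"rz": 0.01,"grip": 0.65}
    - {"x": 11,"y": -35,"z": 0,"rx": 0,"ry": 0,"rz": 0.01,"grip": 0.65}
    - {"x": 11,"y": -35,"z": 0,"rx": 0,"ry": 0,"rz": 0.01,"grip": 0.65}
    - {"x": 11,"y": -35,"z": 0,"rx": 0,"ry": 0,"rz": 0.01,"grip": 0.65}
    - {"x": 0,"y": 0,"z": 0,"rx": 0,"ry": 0,"rz": 0,"grip": 0.65}

```text
time: 1.87
tool_pos: [460.8, -125.7, 219.1]
ee_rot: [-0.073, 0.705, -0.074, -0.702]
force: [-0.2, -0.1, 0.2]
width: 0.347
```

```bash
python3 -c "
from h import *
s=st();print(to_w(-76,-83)-s['tool_pos'][:2])"
```

```text
t 1.8667 tcp [ 460.8 -125.7  219.1] reader [-88.5 -91.9] toolx [ 0.005 -0.002 -1.   ] y yaw 168.12 F [-0.2 -0.1  0.2] w 0.347 q [ 0.08  0.13 -0.35  0.   -1.08  1.29]
[14.16627497  5.92578635]
```

jog_arm:
  series:
    - {"x": 7,"y": 3,"z": -30,"rx": 0,"ry": 0,"rz": -0.011,"grip": 0.65}
    - {"x": 7,"y": 3,"z": -30,"rx": 0,"ry": 0,"rz": 0,"grip": 0.65}
    - {"x": 0,"y": 0,"z": -30,"rx": 0,"ry": 0,"rz": 0,"grip": 0.65}
    - {"x": 0,"y": 0,"z": -30,"rx": 0,"ry": 0,"rz": 0,"grip": 0.65}
    - {"x": 0,"y": 0,"z": -20,"rx": 0,"ry": 0,"rz": 0,"grip": 0.65}
    - {"x": 0,"y": 0,"z": 0,"rx": 0,"ry": 0,"rz": 0,"grip": 0.65}

```text
time: 2.37
tool_pos: [476.4, -123.7, 76.3]
ee_rot: [-0.08, 0.707, -0.081, -0.698]
force: [-1.2, -0.4, 0.2]
width: 0.347
```

Run:
```python
from h import *
s=st();print(to_w(-76,-83)-s['tool_pos'][:2])
c=capture("top");d=capture("scene")
p=np.r_[s['tool_pos']]
print(proj(c,p),proj(d,p))
a=crop(c,260,130,110,110,5)
q=proj(d,[*to_w(-32,-83),54])[0].astype(int)
b=crop(d,q[0]-45,q[1]-80,110,110,5)
cv2.imwrite("pics/c2.png",cv2.resize(np.hstack([a,b]),(800,400))); print(q)
```

```text
t 2.3667 tcp [ 476.4 -123.7   76.3] reader [-73.7 -86.5] toolx [ 0.013 -0.002 -1.   ] y yaw 166.89 F [-1.2 -0.4  0.2] w 0.347 q [ 0.08  0.32 -0.52  0.   -0.72  1.26]
[-1.50936825  3.90190801]
[[313.95164153 211.24722359]] [[190.71981346 196.29666827]]
[200 212]
```

View pics/c2.png

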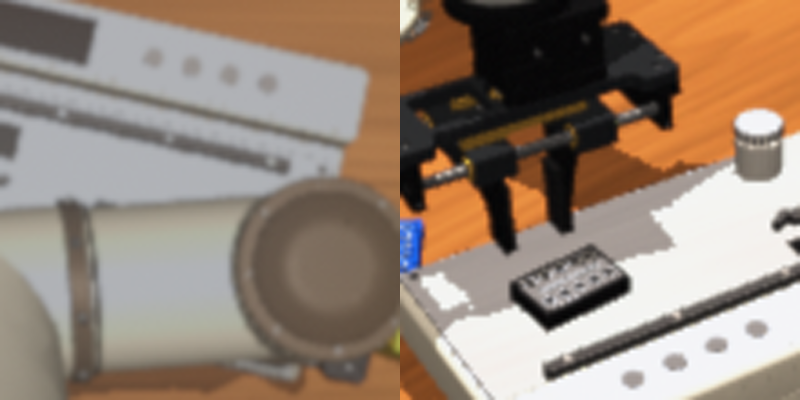

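Scene view: both fingertips stand in front of the chip with a clear gap. The arm hides the chip in the top view. I'll lower the hand and start the push towards the rail.

jog_arm:
  series:
    - {"x": 0,"y": 4,"z": -10,"rx": 0,"ry": 0.013,"rz": 0.01,"grip": 0.65}
    - {"x": 0,"y": 0,"z": -6,"rx": 0,"ry": 0,"rz": 0,"grip": 0.65}
    - {"x": 0,"y": 0,"z": 0,"rx": 0,"ry": 0,"rz": 0,"grip": 0.65}
    - {"x": 0,"y": 0,"z": 0,"rx": 0,"ry": 0,"rz": 0,"grip": 0.65}

```text
time: 2.8
tool_pos: [483.7, -118.7, 67.7]
ee_rot: [-0.075, 0.709, -0.076, -0.697]
force: [0.2, -0.4, -0.6]
width: 0.35
```

```bash
python3 -c "
from h import *
st()"
```

```text
t 2.8 tcp [ 483.7 -118.7   67.7] reader [-67.7 -80. ] toolx [ 0.018 -0.003 -1.   ] y yaw 167.72 F [ 0.2 -0.4 -0.6] w 0.35 q [ 0.09  0.34 -0.52  0.01 -0.69  1.26]
```

jog_arm:
  series:
    - {"x": 0,"y": 0,"z": 0,"rx": 0,"ry": 0,"rz": 0,"grip": 0.65}
    - {"x": 0,"y": 0,"z": 0,"rx": 0,"ry": 0,"rz": 0,"grip": 0.65}

```text
time: 2.97
tool_pos: [484.6, -118.5, 68.9]
ee_rot: [-0.075, 0.71, -0.076, -0.696]
force: [0.2, 0.1, -0.0]
width: 0.351
```

jog_arm:
  series:
    - {"x": -4,"y": 0,"z": -4,"rx": 0,"ry": 0.018,"rz": 0,"grip": 0.65}

```text
time: 3.05
tool_pos: [481.3, -118.5, 66.0]
ee_rot: [-0.075, 0.705, -0.076, -0.701]
force: [-0.1, 0.3, -0.4]
width: 0.354
```

```bash
python3 -c "
from h import *
st()"
```

```text
t 3.05 tcp [ 481.3 -118.5   66. ] reader [-70.1 -80.4] toolx [ 0.004 -0.002 -1.   ] y yaw 167.76 F [-0.1  0.3 -0.4] w 0.354 q [ 0.09  0.35 -0.51  0.   -0.71  1.27]
```

jog_arm:
  series:
    - {"x": -2,"y": 0,"z": -5,"rx": 0,"ry": 0.006,"rz": 0,"grip": 0.65}
    - {"x": -1,"y": 0,"z": -3,"rx": 0,"ry": 0.005,"rz": 0,"grip": 0.65}
    - {"x": -0.5,"y": 0,"z": -0.6,"rx": 0,"ry": 0.004,"rz": 0,"grip": 0.65}

```text
time: 3.3
tool_pos: [477.0, -118.5, 56.5]
ee_rot: [0.074, -0.699, 0.077, 0.707]
force: [1.6, -0.1, 0.0]
width: 0.351
```

```bash
python3 -c "
from h import *
st()"
```

```text
t 3.3 tcp [ 477.  -118.5   56.5] reader [-74.3 -81.4] toolx [-0.013 -0.002 -1.   ] y yaw 167.73 F [ 1.6 -0.1  0. ] w 0.351 q [ 0.09  0.36 -0.52  0.   -0.7   1.27]
```

jog_arm:
  series:
    - {"x": 3,"y": -0.6,"z": 1.5,"rx": 0,"ry": -0.01,"rz": 0,"grip": 0.65}
    - {"x": 4,"y": -0.9,"z": 1,"rx": 0,"ry": 0,"rz": 0,"grip": 0.65}
    - {"x": 4,"y": -0.9,"z": 0,"rx": 0,"ry": 0,"rz": 0,"grip": 0.65}

```text
time: 3.55
tool_pos: [487.5, -121.1, 58.4]
ee_rot: [0.075, -0.701, 0.077, 0.705]
force: [-0.8, 0.1, 1.0]
width: 0.346
```

```bash
python3 -c "
from h import *
st()"
```

```text
t 3.55 tcp [ 487.5 -121.1   58.4] reader [-63.4 -81.6] toolx [-0.005 -0.002 -1.   ] y yaw 167.74 F [-0.8  0.1  1. ] w 0.346 q [ 0.08  0.37 -0.5   0.   -0.71  1.27]
```

jog_arm:
  series:
    - {"x": 4,"y": -0.9,"z": 0,"rx": 0,"ry": 0,"rz": -0.003,"grip": 0.65}
    - {"x": 4,"y": -0.9,"z": 0,"rx": 0,"ry": 0,"rz": 0,"grip": 0.65}
    - {"x": 4,"y": -0.9,"z": 0,"rx": 0,"ry": 0,"rz": 0,"grip": 0.65}
    - {"x": 4,"y": -0.9,"z": 0,"rx": 0,"ry": 0,"rz": 0,"grip": 0.65}
    - {"x": 4,"y": -0.9,"z": 0,"rx": 0,"ry": 0,"rz": 0,"grip": 0.65}

```text
time: 3.97
tool_pos: [510.6, -126.3, 58.8]
ee_rot: [0.076, -0.702, 0.078, 0.704]
force: [-0.2, 0.2, -0.2]
width: 0.35
```

```bash
python3 -c "
from h import *
st()
d=capture('scene');cv2.imwrite('pics/c3.png',crop(d,150,130,140,110,5))"
```

```text
t 3.9667 tcp [ 510.6 -126.3   58.8] reader [-39.8 -81.7] toolx [-0.003 -0.002 -1.   ] y yaw 167.54 F [-0.2  0.2 -0.2] w 0.35 q [ 0.07  0.4  -0.44  0.   -0.73  1.28]
```

View pics/c3.png

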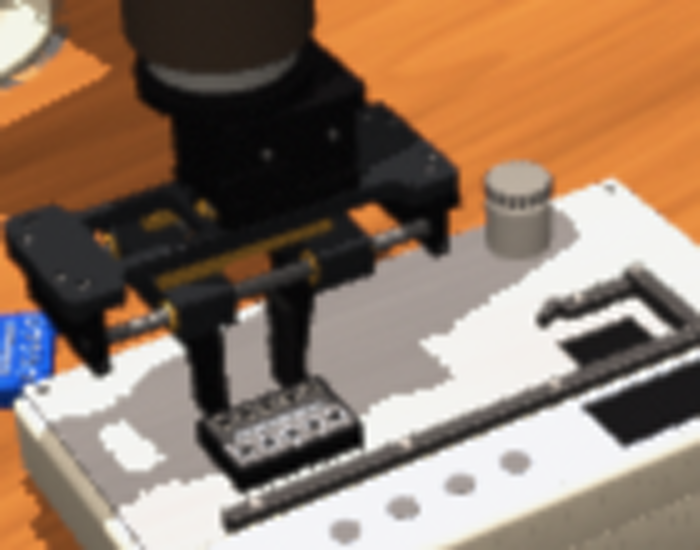

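The fingers touch the chip's front side, and the chip is now parallel to the rail (chip at crop (280,430)) with a gap of about 15 mm. I'll continue more slowly.

jog_arm:
  series:
    - {"x": 3.5,"y": -0.8,"z": 0,"rx": 0,"ry": 0,"rz": 0,"grip": 0.65}
    - {"x": 3.5,"y": -0.8,"z": 0,"rx": 0,"ry": 0,"rz": 0,"grip": 0.65}
    - {"x": 2,"y": -0.4,"z": 0,"rx": 0,"ry": 0,"rz": 0,"grip": 0.65}

```text
time: 4.27
tool_pos: [521.4, -128.7, 58.7]
ee_rot: [0.076, -0.702, 0.078, 0.704]
force: [-0.6, 0.1, 0.4]
width: 0.349
```

jog_arm:
  series:
    - {"x": 1.5,"y": -0.3,"z": 0,"rx": 0,"ry": 0,"rz": 0,"grip": 0.65}
    - {"x": 1.5,"y": -0.3,"z": 0,"rx": 0,"ry": 0,"rz": 0,"grip": 0.65}

```text
time: 4.43
tool_pos: [524.8, -129.4, 58.6]
ee_rot: [0.076, -0.702, 0.078, 0.704]
force: [-0.3, 1.2, 0.6]
width: 0.351
```

jog_arm:
  series:
    - {"x": 1.5,"y": -0.3,"z": 0,"rx": 0,"ry": 0,"rz": 0,"grip": 0.65}

```text
time: 4.52
tool_pos: [526.1, -129.6, 58.5]
ee_rot: [0.076, -0.702, 0.078, 0.704]
force: [-3.2, 2.8, 1.4]
width: 0.355
```

```bash
python3 -c "
from h import *
st()"
```

```text
t 4.5167 tcp [ 526.1 -129.6   58.5] reader [-23.9 -81.5] toolx [-0.004 -0.002 -1.   ] y yaw 167.54 F [-3.2  2.8  1.4] w 0.355 q [ 0.06  0.43 -0.4   0.   -0.75  1.29]
```

jog_arm:
  series:
    - {"x": 1,"y": -0.2,"z": 0,"rx": 0,"ry": 0,"rz": 0,"grip": 0.65}

```text
time: 4.6
tool_pos: [526.0, -129.8, 58.2]
ee_rot: [0.076, -0.701, 0.078, 0.705]
force: [-2.3, 1.4, 1.5]
width: 0.348
```

jog_arm:
  series:
    - {"x": 1,"y": -0.2,"z": 0,"rx": 0,"ry": 0,"rz": 0,"grip": 0.65}

```text
time: 4.68
tool_pos: [526.0, -129.9, 58.0]
ee_rot: [0.076, -0.7, 0.078, 0.706]
force: [-2.6, 1.5, 1.4]
width: 0.35
```

```bash
python3 -c "
from h import *
st()
d=capture('scene');cv2.imwrite('pics/c4.png',crop(d,175,180,100,70,8))"
```

```text
t 4.6833 tcp [ 526.  -129.9   58. ] reader [-24.  -81.8] toolx [-0.009 -0.002 -1.   ] y yaw 167.48 F [-2.6  1.5  1.4] w 0.35 q [ 0.06  0.43 -0.4   0.   -0.75  1.29]
```

View pics/c4.png

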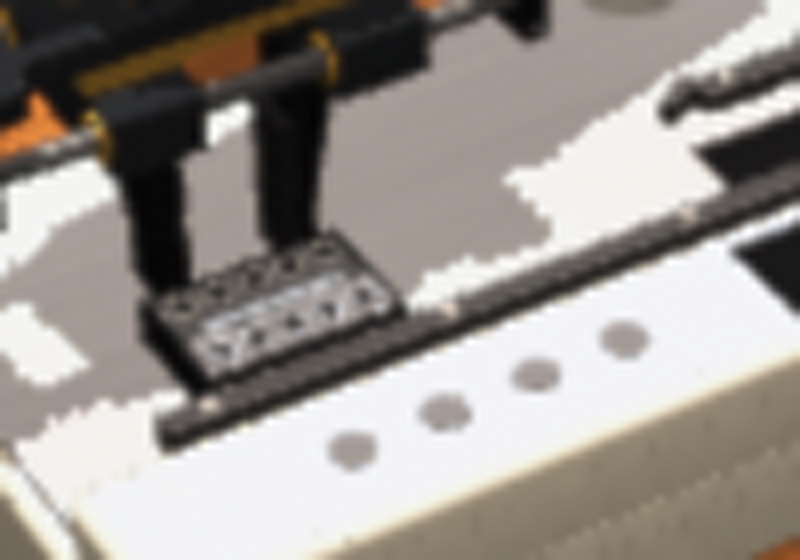

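The scene view shows the chip's long side against the rail with no visible gap. The TCP stalled at reader x = -24.0 against an expected -23.5, so it's flush. Next I back off, rise, turn 90°, close the fingers and move behind the trailing end.

jog_arm:
  series:
    - {"x": -5,"y": 1.1,"z": 0,"rx": 0,"ry": 0,"rz": 0,"grip": 0.65}
    - {"x": -10,"y": 2.2,"z": 0,"rx": 0,"ry": 0,"rz": 0,"grip": 0.65}
    - {"x": -10,"y": 2.2,"z": 0,"rx": 0,"ry": 0,"rz": 0,"grip": 0.65}
    - {"x": -4,"y": 1,"z": 20,"rx": 0,"ry": 0,"rz": 0,"grip": 0.65}
    - {"x": 0,"y": 0,"z": 25,"rx": 0,"ry": 0,"rz": 0,"grip": 1}
    - {"x": 0,"y": 0,"z": 25,"rx": 0,"ry": 0,"rz": 0,"grip": 1}
    - {"x": 0,"y": 0,"z": 0,"rx": 0,"ry": 0,"rz": 0,"grip": 1}

```text
time: 5.32
tool_pos: [491.3, -122.6, 129.1]
ee_rot: [0.075, -0.7, 0.078, 0.706]
force: [0.7, -0.5, 0.7]
width: 0.203
```

jog_arm:
  series:
    - {"x": 3.6,"y": -5.6,"z": 0,"rx": 0,"ry": 0,"rz": -0.12,"grip": 1}
    - {"x": 3.6,"y": -5.6,"z": 0,"rx": 0,"ry": 0,"rz": -0.12,"grip": 1}
    - {"x": 3.6,"y": -5.6,"z": 0,"rx": 0,"ry": 0,"rz": -0.12,"grip": 1}
    - {"x": 3.6,"y": -5.6,"z": 0,"rx": 0,"ry": 0,"rz": -0.12,"grip": 1}
    - {"x": 3.6,"y": -5.6,"z": 0,"rx": 0,"ry": 0,"rz": -0.12,"grip": 1}
    - {"x": 3.6,"y": -5.6,"z": 0,"rx": 0,"ry": 0,"rz": -0.12,"grip": 1}
    - {"x": 3.6,"y": -5.6,"z": 0,"rx": 0,"ry": 0,"rz": -0.12,"grip": 1}
    - {"x": 3.6,"y": -5.6,"z": 0,"rx": 0,"ry": 0,"rz": -0.12,"grip": 1}
    - {"x": 3.6,"y": -5.6,"z": 0,"rx": 0,"ry": 0,"rz": -0.12,"grip": 1}
    - {"x": 3.6,"y": -5.6,"z": 0,"rx": 0,"ry": 0,"rz": -0.12,"grip": 1}
    - {"x": 3.6,"y": -5.6,"z": 0,"rx": 0,"ry": 0,"rz": -0.12,"grip": 1}
    - {"x": 3.6,"y": -5.6,"z": 0,"rx": 0,"ry": 0,"rz": -0.12,"grip": 1}
    - {"x": 3.6,"y": -5.6,"z": 0,"rx": 0,"ry": 0,"rz": -0.12,"grip": 1}
    - {"x": 0,"y": 0,"z": 0,"rx": 0,"ry": 0,"rz": 0,"grip": 1}

```text
time: 6.48
tool_pos: [531.1, -194.8, 130.8]
ee_rot: [0.564, -0.429, 0.562, 0.426]
force: [-0.8, 0.6, 0.1]
width: 0.006
```

```bash
python3 -c "
from h import *
s=st();print(to_w(8,-142)-s['tool_pos'][:2])"
```

```text
t 6.4833 tcp [ 531.1 -194.8  130.8] reader [  -4.9 -144. ] toolx [ 0.006 -0.002 -1.   ] y yaw 74.46 F [-0.8  0.6  0.1] w 0.006 q [-0.06  0.37 -0.27  0.   -0.93 -0.21]
[12.9996463 -0.8305535]
```

jog_arm:
  series:
    - {"x": 6,"y": -0.5,"z": -20,"rx": 0,"ry": 0.003,"rz": 0.026,"grip": 1}
    - {"x": 6,"y": -0.5,"z": -20,"rx": 0,"ry": 0.003,"rz": 0.026,"grip": 1}
    - {"x": 1,"y": 0,"z": -10,"rx": 0,"ry": 0,"rz": 0,"grip": 1}
    - {"x": 0,"y": 0,"z": 0,"rx": 0,"ry": 0,"rz": 0,"grip": 1}

```text
time: 6.82
tool_pos: [542.9, -194.9, 80.5]
ee_rot: [0.55, -0.447, 0.548, 0.444]
force: [-0.0, -0.4, -1.1]
width: 0.007
```

```bash
python3 -c "
from h import *
s=st();print(to_w(8,-142)-s['tool_pos'][:2])
d=capture('scene');c=capture('top');a=crop(d,165,160,110,90,5);b=crop(c,270,120,110,90,5)
cv2.imwrite('pics/c5.png',cv2.resize(np.hstack([a,b]),(800,327)))"
```

```text
t 6.8167 tcp [ 542.9 -194.9   80.5] reader [   6.6 -141.5] toolx [ 0.004 -0.002 -1.   ] y yaw 78.15 F [-0.  -0.4 -1.1] w 0.007 q [-0.06  0.44 -0.3   0.   -0.83 -0.14]
[ 1.22606447 -0.74129068]
```

View pics/c5.png

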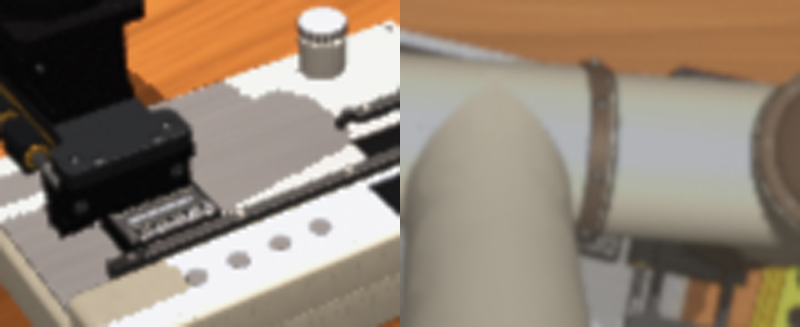

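```bash
python3 -c "
from h import *
d=capture('scene')
print(to_r(cast(d,[[226.05,217.8]],68)),to_r(cast(d,[[200,227]],68)),to_r(cast(d,[[200,229]],54)))"
```

```text
[[ 31.73143513 -51.85153517]] [[  28.72844045 -115.36555864]] [[  19.4013578  -111.66923288]]
```

Chip: leading end at reader y ≈ -52, trailing end ≈ -116, back side at x ≈ 30, so it's still flush. The fingers stand about 16 mm behind the trailing end. Now I lower the hand.

jog_arm:
  series:
    - {"x": 0.5,"y": -0.5,"z": -12,"rx": 0,"ry": 0.005,"rz": -0.012,"grip": 1}
    - {"x": 0.5,"y": 0,"z": -8,"rx": 0,"ry": 0.003,"rz": 0,"grip": 1}
    - {"x": 0,"y": 0,"z": -2,"rx": 0,"ry": 0.003,"rz": 0,"grip": 1}

```text
time: 7.22
tool_pos: [547.3, -195.9, 63.1]
ee_rot: [0.552, -0.444, 0.551, 0.44]
force: [-0.3, -0.7, 0.1]
width: 0.005
```

```bash
python3 -c "
from h import *
s=st()"
```

```text
t 7.2167 tcp [ 547.3 -195.9   63.1] reader [  11.2 -141.6] toolx [ 0.004 -0.004 -1.   ] y yaw 77.44 F [-0.3 -0.7  0.1] w 0.005 q [-0.06  0.47 -0.31  0.   -0.79 -0.16]
```

jog_arm:
  series:
    - {"x": -3,"y": 0.5,"z": -4,"rx": 0,"ry": 0.003,"rz": 0,"grip": 1}
    - {"x": -0.5,"y": 3,"z": -2,"rx": 0,"ry": 0.002,"rz": 0,"grip": 1}
    - {"x": 0.9,"y": 4,"z": 0,"rx": 0,"ry": 0,"rz": 0,"grip": 1}

```text
time: 7.47
tool_pos: [543.9, -188.5, 55.7]
ee_rot: [0.55, -0.442, 0.553, 0.442]
force: [-0.1, 0.9, -0.3]
width: 0.007
```

```bash
python3 -c "
from h import *
s=st()"
```

```text
t 7.4667 tcp [ 543.9 -188.5   55.7] reader [   6.2 -135.1] toolx [-0.003 -0.004 -1.   ] y yaw 77.38 F [-0.1  0.9 -0.3] w 0.007 q [-0.05  0.47 -0.32  0.01 -0.78 -0.17]
```

jog_arm:
  series:
    - {"x": 1.2,"y": 3.5,"z": 1.5,"rx": 0,"ry": 0,"rz": 0,"grip": 1}
    - {"x": 1.1,"y": 3.5,"z": 1,"rx": 0,"ry": 0,"rz": 0,"grip": 1}
    - {"x": 1,"y": 3.5,"z": 0,"rx": 0,"ry": 0,"rz": 0,"grip": 1}
    - {"x": 1,"y": 3.5,"z": 0,"rx": 0,"ry": 0,"rz": 0,"grip": 1}
    - {"x": 1,"y": 3.5,"z": 0,"rx": 0,"ry": 0,"rz": 0,"grip": 1}

```text
time: 7.88
tool_pos: [550.1, -168.7, 59.1]
ee_rot: [0.55, -0.443, 0.553, 0.442]
force: [0.2, 0.6, 1.1]
width: 0.003
```

```bash
python3 -c "
from h import *
s=st()"
```

```text
t 7.8833 tcp [ 550.1 -168.7   59.1] reader [   8.  -114.4] toolx [-0.001 -0.004 -1.   ] y yaw 77.43 F [0.2 0.6 1.1] w 0.003 q [-0.01  0.47 -0.32  0.01 -0.78 -0.21]
```

jog_arm:
  series:
    - {"x": 0.95,"y": 3.9,"z": 0,"rx": 0,"ry": 0,"rz": 0,"grip": 1}
    - {"x": 0.95,"y": 3.9,"z": 0,"rx": 0,"ry": 0,"rz": 0,"grip": 1}
    - {"x": 0.95,"y": 3.9,"z": 0,"rx": 0,"ry": 0,"rz": 0,"grip": 1}
    - {"x": 0.95,"y": 3.9,"z": 0,"rx": 0,"ry": 0,"rz": 0,"grip": 1}
    - {"x": 0.95,"y": 3.9,"z": 0,"rx": 0,"ry": 0,"rz": 0,"grip": 1}
    - {"x": 0.95,"y": 3.9,"z": 0,"rx": 0,"ry": 0,"rz": 0,"grip": 1}
    - {"x": 0.95,"y": 3.9,"z": 0,"rx": 0,"ry": 0,"rz": 0,"grip": 1}

```text
time: 8.47
tool_pos: [557.7, -138.1, 59.5]
ee_rot: [0.551, -0.443, 0.553, 0.442]
force: [0.6, -0.4, 0.1]
width: 0.008
```

```bash
python3 -c "
from h import *
s=st()
d=capture('scene');cv2.imwrite('pics/c6.png',crop(d,175,155,120,90,6))"
```

```text
t 8.4667 tcp [ 557.7 -138.1   59.5] reader [  8.8 -83. ] toolx [-0.001 -0.004 -1.   ] y yaw 77.47 F [ 0.6 -0.4  0.1] w 0.008 q [ 0.04  0.47 -0.32  0.01 -0.78 -0.26]
```

View pics/c6.png

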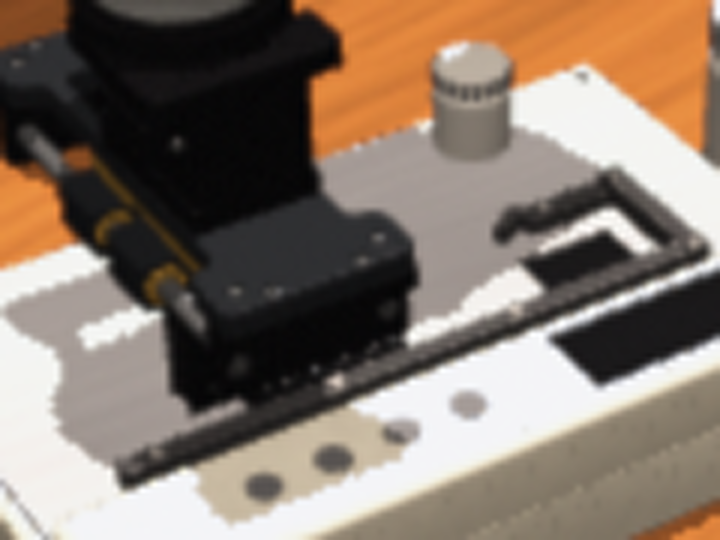

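Scene view: the chip's wells at crop (375,355) still run along the rail ahead of the fingers, and the pocket and lip at (500,230) are ahead. Force is about 0. Continuing.

jog_arm:
  series:
    - {"x": 0.9,"y": 3.9,"z": 0,"rx": 0,"ry": 0,"rz": 0,"grip": 1}
    - {"x": 0.9,"y": 3.9,"z": 0,"rx": 0,"ry": 0,"rz": 0,"grip": 1}
    - {"x": 0.9,"y": 3.9,"z": 0,"rx": 0,"ry": 0,"rz": 0,"grip": 1}
    - {"x": 0.9,"y": 3.9,"z": 0,"rx": 0,"ry": 0,"rz": 0,"grip": 1}
    - {"x": 0.9,"y": 3.9,"z": 0,"rx": 0,"ry": 0,"rz": 0,"grip": 1}
    - {"x": 0.9,"y": 3.9,"z": 0,"rx": 0,"ry": 0,"rz": 0,"grip": 1}
    - {"x": 0.9,"y": 3.9,"z": 0,"rx": 0,"ry": 0,"rz": 0,"grip": 1}
    - {"x": 0.9,"y": 3.9,"z": 0,"rx": 0,"ry": 0,"rz": 0,"grip": 1}
    - {"x": 0.9,"y": 3.9,"z": 0,"rx": 0,"ry": 0,"rz": 0,"grip": 1}
    - {"x": 0.9,"y": 3.9,"z": 0,"rx": 0,"ry": 0,"rz": 0,"grip": 1}
    - {"x": 0.9,"y": 3.9,"z": 0,"rx": 0,"ry": 0,"rz": 0,"grip": 1}

```text
time: 9.43
tool_pos: [568.7, -90.5, 59.5]
ee_rot: [0.551, -0.443, 0.553, 0.442]
force: [-0.4, -0.3, -0.7]
width: 0.004
```

```bash
python3 -c "
from h import *
s=st()
d=capture('scene');cv2.imwrite('pics/c7.png',crop(d,195,140,120,90,6))"
```

```text
t 9.4333 tcp [568.7 -90.5  59.5] reader [  9.2 -34. ] toolx [-0.001 -0.004 -1.   ] y yaw 77.47 F [-0.4 -0.3 -0.7] w 0.004 q [ 0.13  0.47 -0.32  0.01 -0.78 -0.35]
```

View pics/c7.png

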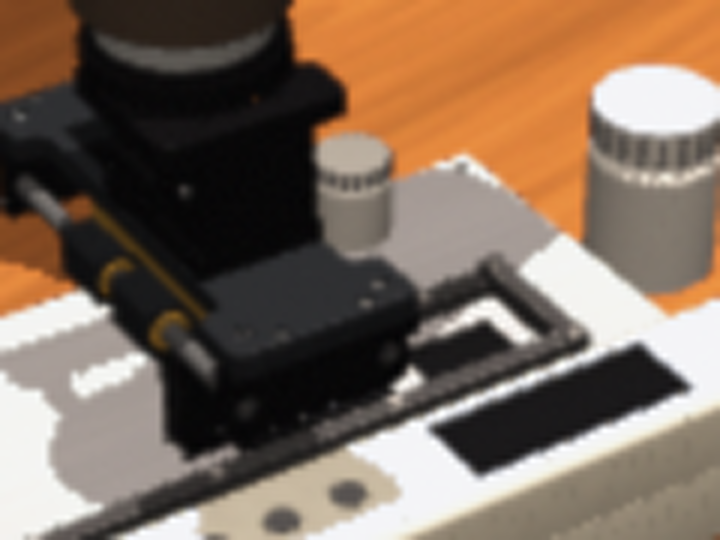

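The chip is mostly hidden behind the gripper, but a strip of it shows along the rail at (340,430), with the pocket window still open at (460,350). Force is near zero. Continuing towards the pocket.

jog_arm:
  series:
    - {"x": 0.85,"y": 3.9,"z": 0,"rx": 0,"ry": 0,"rz": 0,"grip": 1}
    - {"x": 0.85,"y": 3.9,"z": 0,"rx": 0,"ry": 0,"rz": 0,"grip": 1}
    - {"x": 0.85,"y": 3.9,"z": 0,"rx": 0,"ry": 0,"rz": 0,"grip": 1}
    - {"x": 0.85,"y": 3.9,"z": 0,"rx": 0,"ry": 0,"rz": 0,"grip": 1}

```text
time: 9.82
tool_pos: [572.7, -73.1, 59.5]
ee_rot: [0.551, -0.443, 0.552, 0.442]
force: [-0.9, 0.1, 0.0]
width: 0.006
```

jog_arm:
  series:
    - {"x": 0.85,"y": 3.9,"z": 0,"rx": 0,"ry": 0,"rz": 0,"grip": 1}
    - {"x": 0.85,"y": 3.9,"z": 0,"rx": 0,"ry": 0,"rz": 0,"grip": 1}
    - {"x": 0.85,"y": 3.9,"z": 0,"rx": 0,"ry": 0,"rz": 0,"grip": 1}
    - {"x": 0.85,"y": 3.9,"z": 0,"rx": 0,"ry": 0,"rz": 0,"grip": 1}

```text
time: 10.15
tool_pos: [576.5, -55.8, 59.5]
ee_rot: [0.551, -0.443, 0.552, 0.442]
force: [0.2, 0.1, -0.5]
width: 0.004
```

jog_arm:
  series:
    - {"x": 0.8,"y": 3.9,"z": 0,"rx": 0,"ry": 0,"rz": 0,"grip": 1}
    - {"x": 0.8,"y": 3.9,"z": 0,"rx": 0,"ry": 0,"rz": 0,"grip": 1}
    - {"x": 0.8,"y": 3.9,"z": 0,"rx": 0,"ry": 0,"rz": 0,"grip": 1}
    - {"x": 0.8,"y": 3.9,"z": 0,"rx": 0,"ry": 0,"rz": 0,"grip": 1}
    - {"x": 0.8,"y": 3.9,"z": 0,"rx": 0,"ry": 0,"rz": 0,"grip": 1}

```text
time: 10.57
tool_pos: [580.9, -34.1, 59.5]
ee_rot: [0.551, -0.443, 0.552, 0.442]
force: [0.4, 0.2, -0.7]
width: 0.002
```

```bash
python3 -c "
from h import *
s=st()
d=capture('scene');cv2.imwrite('pics/c8.png',crop(d,225,140,100,80,7))"
```

```text
t 10.5667 tcp [580.9 -34.1  59.5] reader [ 8.9 23.7] toolx [-0.    -0.004 -1.   ] y yaw 77.48 F [ 0.4  0.2 -0.7] w 0.002 q [ 0.22  0.48 -0.3   0.01 -0.79 -0.44]
```

View pics/c8.png

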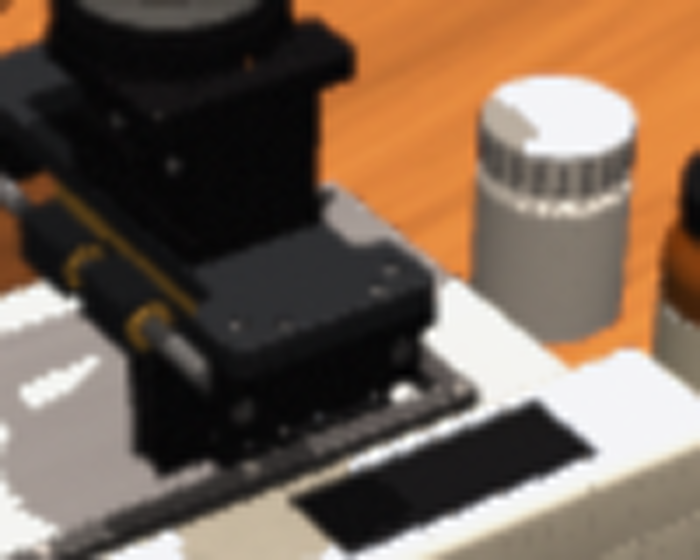

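A white gap of about 18 mm to the end stop is still visible at (405,392), so the chip is inside the pocket. Now the slow final push.

jog_arm:
  series:
    - {"x": 0.7,"y": 3.4,"z": 0,"rx": 0,"ry": 0,"rz": 0,"grip": 1}
    - {"x": 0.7,"y": 3.4,"z": 0,"rx": 0,"ry": 0,"rz": 0,"grip": 1}
    - {"x": 0.6,"y": 2.5,"z": 0,"rx": 0,"ry": 0,"rz": 0,"grip": 1}

```text
time: 10.87
tool_pos: [583.3, -23.4, 59.5]
ee_rot: [0.551, -0.444, 0.552, 0.442]
force: [-0.3, -0.1, 0.3]
width: 0.011
```

jog_arm:
  series:
    - {"x": 0.4,"y": 1.8,"z": 0,"rx": 0,"ry": 0,"rz": 0,"grip": 1}
    - {"x": 0.4,"y": 1.8,"z": 0,"rx": 0,"ry": 0,"rz": 0,"grip": 1}

```text
time: 11.03
tool_pos: [584.2, -19.2, 59.5]
ee_rot: [0.551, -0.444, 0.552, 0.442]
force: [-0.4, -0.5, -0.1]
width: 0.007
```

jog_arm:
  series:
    - {"x": 0.4,"y": 1.5,"z": 0,"rx": 0,"ry": 0,"rz": 0,"grip": 1}

```text
time: 11.12
tool_pos: [584.6, -17.6, 59.5]
ee_rot: [0.551, -0.444, 0.552, 0.442]
force: [0.5, -1.0, -0.1]
width: 0.005
```

jog_arm:
  series:
    - {"x": 0.4,"y": 1.5,"z": 0,"rx": 0,"ry": 0,"rz": 0,"grip": 1}

```text
time: 11.2
tool_pos: [585.0, -15.9, 59.5]
ee_rot: [0.55, -0.444, 0.552, 0.442]
force: [-0.1, -2.1, -0.0]
width: 0.007
```

```bash
python3 -c "
from h import *
s=st()"
```

```text
t 11.2 tcp [585.  -15.9  59.5] reader [ 8.9 42.3] toolx [-0.    -0.004 -1.   ] y yaw 77.52 F [-0.1 -2.1 -0. ] w 0.007 q [ 0.25  0.48 -0.3   0.01 -0.79 -0.47]
```

Force is starting to rise near the expected stop position (TCP y about 41.5). A few small steps until it stalls.

jog_arm:
  series:
    - {"x": 0.3,"y": 1.2,"z": 0,"rx": 0,"ry": 0,"rz": 0,"grip": 1}

```text
time: 11.28
tool_pos: [584.9, -15.7, 59.6]
ee_rot: [0.55, -0.444, 0.553, 0.442]
force: [-0.1, -8.9, 0.8]
width: 0.004
```

jog_arm:
  series:
    - {"x": 0.3,"y": 1.2,"z": 0,"rx": 0,"ry": 0,"rz": 0,"grip": 1}

```text
time: 11.37
tool_pos: [584.8, -15.8, 59.6]
ee_rot: [0.549, -0.444, 0.554, 0.441]
force: [1.1, -5.7, 0.3]
width: 0.008
```

jog_arm:
  series:
    - {"x": 0.3,"y": 1.2,"z": 0,"rx": 0,"ry": 0,"rz": 0,"grip": 1}

```text
time: 11.45
tool_pos: [584.8, -15.8, 59.6]
ee_rot: [0.548, -0.444, 0.555, 0.441]
force: [-0.2, -4.3, 0.4]
width: 0.005
```

```bash
python3 -c "
from h import *
s=st()"
```

```text
t 11.45 tcp [584.8 -15.8  59.6] reader [ 8.7 42.3] toolx [-0.004 -0.009 -1.   ] y yaw 77.53 F [-0.2 -4.3  0.4] w 0.005 q [ 0.25  0.48 -0.3   0.01 -0.8  -0.48]
```

The TCP stalled at y = 42.3 with force up to 9 N, so the chip is against the end stop. I'll back off, lift, and swing away to inspect.

jog_arm:
  series:
    - {"x": -0.9,"y": -4,"z": 0,"rx": 0,"ry": 0,"rz": 0,"grip": 1}
    - {"x": -2.2,"y": -9.8,"z": 0,"rx": 0,"ry": 0,"rz": 0,"grip": 1}
    - {"x": -2.2,"y": -9.8,"z": 0,"rx": 0,"ry": 0,"rz": 0,"grip": 1}
    - {"x": 0,"y": -2,"z": 20,"rx": 0,"ry": 0,"rz": 0,"grip": 1}
    - {"x": 0,"y": 0,"z": 35,"rx": 0,"ry": 0,"rz": 0,"grip": 1}
    - {"x": 0,"y": 0,"z": 40,"rx": 0,"ry": 0,"rz": 0,"grip": 1}
    - {"x": 0,"y": 0,"z": 40,"rx": 0,"ry": 0,"rz": 0,"grip": 1}
    - {"x": -15,"y": -38,"z": 0,"rx": 0,"ry": 0,"rz": 0,"grip": 1}
    - {"x": -15,"y": -38,"z": 0,"rx": 0,"ry": 0,"rz": 0,"grip": 1}
    - {"x": -15,"y": -38,"z": 0,"rx": 0,"ry": 0,"rz": 0,"grip": 1}
    - {"x": -15,"y": -38,"z": 0,"rx": 0,"ry": 0,"rz": 0,"grip": 1}
    - {"x": -15,"y": -38,"z": 0,"rx": 0,"ry": 0,"rz": 0,"grip": 1}
    - {"x": -15,"y": -38,"z": 0,"rx": 0,"ry": 0,"rz": 0,"grip": 1}
    - {"x": -15,"y": -38,"z": 0,"rx": 0,"ry": 0,"rz": 0,"grip": 1}
    - {"x": -15,"y": -38,"z": 0,"rx": 0,"ry": 0,"rz": 0,"grip": 1}
    - {"x": -10,"y": -38,"z": 0,"rx": 0,"ry": 0,"rz": 0,"grip": 1}
    - {"x": 0,"y": -20,"z": 0,"rx": 0,"ry": 0,"rz": 0,"grip": 1}
    - {"x": 0,"y": 0,"z": 0,"rx": 0,"ry": 0,"rz": 0,"grip": 1}
    - {"x": 0,"y": 0,"z": 0,"rx": 0,"ry": 0,"rz": 0,"grip": 1}

```text
time: 13.03
tool_pos: [434.2, -422.5, 201.8]
ee_rot: [0.552, -0.444, 0.553, 0.438]
force: [0.6, 0.6, -0.2]
width: 0.004
```

```bash
python3 -c "
from h import *
s=st()
c=capture('top');d=capture('scene')
cv2.imwrite('pics/c9.png',np.hstack([crop(c,228,138,66,66,6),crop(d,240,155,66,66,6)]))"
```

```text
t 13.0333 tcp [ 434.2 -422.5  201.8] reader [ -50.  -387.4] toolx [ 0.004 -0.008 -1.   ] y yaw 77.24 F [ 0.6  0.6 -0.2] w 0.004 q [-0.5   0.36 -0.08  0.01 -1.12  0.28]
```

View pics/c9.png

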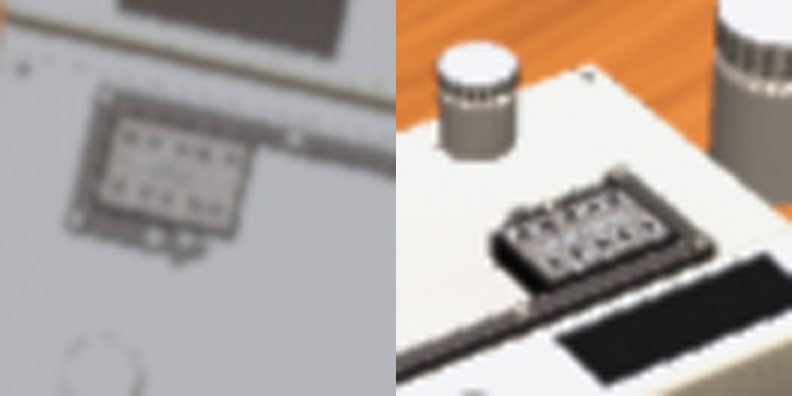

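The chip sits in the corner between the rail, stop and lip in both views, with no light gap. One numeric check of the grey top and the trailing edge, and of the neighbours' positions.

Run:
```python
from h import *
c=capture("top")
P=lambda x,y:np.array([228+(x+.5)/6-.5,138+(y+.5)/6-.5])
print("trailing top edge",to_r(cast(c,[P(254,142),P(237,240)],68)).round(1).tolist())
print("grey top corners",to_r(cast(c,[P(118,117),P(246,143),P(232,232),P(100,205)],68)).round(1).tolist())
W=to_r(cast(c,[P(118,117),P(246,143),P(232,232),P(100,205)],68)); print("centre",W.mean(0), "angle deg",np.degrees(np.arctan2((W[0]-W[1])[0],(W[0]-W[1])[1])),np.degrees(np.arctan2((W[3]-W[2])[0],(W[3]-W[2])[1])))
a=cv2.imread("pics/top0.png").astype(int); df=abs(bgr(c).astype(int)-a).max(2)>40
for n,(x,y,w,h) in dict(rack=(362,150,60,90),jar=(180,122,34,40),large=(178,165,34,32),small=(236,192,18,18)).items(): print(n,int(df[y:y+h,x:x+w].sum()))
```

```text
trailing top edge [[29.3, 52.7], [-14.8, 50.2]]
grey top corners [[26.5, 113.3], [28.0, 56.0], [-11.9, 53.1], [-13.4, 112.0]]
centre [ 7.31169251 83.61884526] angle deg -1.5428516883775232 -1.5080141742188513
rack 877
jar 0
large 0
small 0
```

The trailing edge is at y ≈ 51.5 (51 expected) and the centre at (7.3, 83.6) against (8, 83). The hand may be covering the rack in the top view, so I'll check the rack from the scene camera.

Run:
```python
from h import *
a=cv2.imread("pics/scene0.png"); d=capture("scene"); b=bgr(d)
for i in(a,b):
    h=cv2.cvtColor(i,cv2.COLOR_BGR2HSV); m=cv2.inRange(h,(22,180,60),(35,255,255)); m[:200]=0; m[:,:85]=0;m[:,175:]=0
    p=np.argwhere(m>0); print(len(p),p.mean(0).round(2),p.min(0),p.max(0))
cv2.imwrite("pics/c10.png",np.hstack([cv2.resize(i[130:320,70:240],None,fx=2.3,fy=2.3) for i in(a,b)]))
```

```text
2579 [278.23 133.4 ] [223  93] [316 165]
2550 [278.72 133.66] [223  93] [316 165]
```

View pics/c10.png

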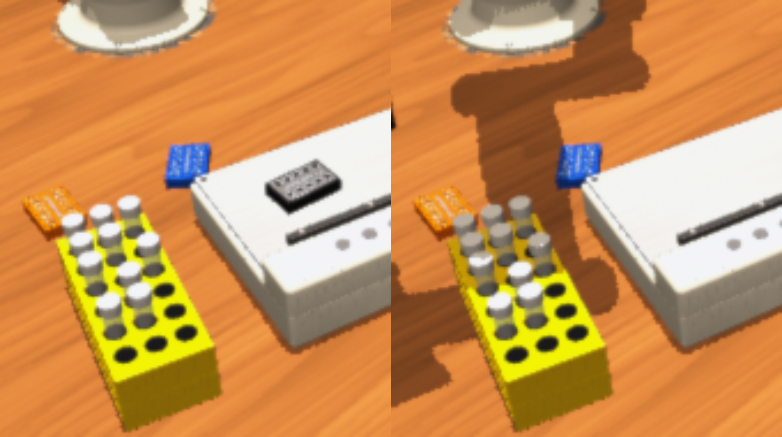

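The rack hasn't moved; the difference in the top view is only the arm's shadow. Handing in.

```bash
python3 -c "
from h import *
st(); print(arm.close_job())"
```

```text
t 13.2333 tcp [ 435.7 -420.4  202.3] reader [ -49.  -384.9] toolx [ 0.004 -0.008 -1.   ] y yaw 77.49 F [-0.2 -0.1 -0.8] w 0.01 q [-0.5   0.36 -0.08  0.01 -1.12  0.28]
the job is handed in; nothing more can be done
None
```

I pushed the dark chip flush against the rail with two fingertips, then slid it along the rail with closed fingers until it stopped in the corner pocket. I backed the hand away and handed the job in at 13.2 s.

- **Push to the rail:** the hand stalled at reader x = -24.0 mm (about -23.5 expected), and the picture showed no gap to the rail.
- **Push to the end stop:** the hand stalled at y = 42.3 mm (about 41.5 expected). The highest wrist force I read was about 9 N.
- **Final position:** hand-read pixels in the top picture put the chip's centre at reader (7.3, 83.6) mm against (8, 83), turned about 1.5°. That is within tolerance, but the reading and the calibration are only good to about 2 mm. In both views the chip sits in the corner with no visible gap.
- **Neighbours:** the jar and both canisters showed no change in the top picture. The rack did differ there, but the scene picture showed only the arm's shadow on it: its outline had not moved and its centroid shifted by half a pixel.
- **Hand:** it is clear, about 390 mm away, with about zero force.

During the last part of the slide the gripper mostly hid the chip, so there I relied on the forces and the arm's position rather than on pictures.

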